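Fetch the keyed push block from behind the pots

ROBOT

A 7-joint arm with a two-finger parallel gripper is mounted at the origin on the work surface. World frame = base frame: x ahead of the robot, y to its left, z up, the work surface at z = 0. Lengths are in m, angles in rad, forces in N, time in s.
With the tool pointing down it reaches from about 0.35 to 0.9 m from the base axis. Payload 8.1 kg.
Tool frame: the origin (TCP) lies midway between the tips of the shut fingers; the grasp point (between the pads) lies 19 mm behind it (arm.pinch_z is the distance from the TCP to the grasp point, in m); z points along the fingers, y is the direction in which the jaws open and shut (so a half turn about z gives the same grasp; the last joint's range is limited). The gripper opens to 92 mm and grips with 3 to 60 N. Pads are 19 mm wide; open, the fingers measure 130 mm over their backs; the gripper's body (75 mm by 190 mm) begins 47 mm behind the grasp point.
Start: joints at [-1.414, 0.434, 0.025, 1.573, -0.012, 1.134, -0.075], TCP at [0.161, 0.604, 0.227] pointing down, gripper open.
Joint ranges: [-2.62, 2.62], [-0.44, 2.09], [-1.27, 1.32], [0.08, 2.57], [-1.32, 4.46], [0.12, 2], [-2.74, 2.74]. Speed limits (rad/s): [2.22, 2.22, 3.01, 3.01, 3.14, 3.14, 3.14].

INTERFACE

Orientations are given as a rotation vector (axis times angle).
In Python, from cell import arm, eyes gives the robot as it stands.
- The arm moves only by the tool apply_moves, never from a script. Its argument "targets" is one flat list of numbers, 5 for each row, row after row: the closure, from 0 (fully open) to 1 (shut), then the shift along the tool's x, y, z each as a share of 40 cm, from -1 to 1, then the turn about the tool's z as a share of pi/2 rad, from -1 to 1. A call has 1 to 20 rows; each row shifts and turns the commanded pose from where the row before left it, along the tool's axes as they then stand; what a row does not reach is not made up. A row lasts 1/8 s, in which the tool goes at most 62.5 mm and 10.7 degrees, less where a joint would pass 70% of its speed; a pose out of reach is approached as far as the arm can. A call with a number of a shift or a turn outside -1 to 1 is refused whole. A call with a gripper value outside its range is refused whole. The fingers move at their own pace and stop on an object; "grip_force" is the grip in N (left out, the last holds). Time passes only in rows, so rows that do not move let the fingers close. It gives the time, the measured TCP pose, the force and the opening at its end, in the units of the state.
- arm.observe(): the state, without advancing time (a new reading comes with each control period).
- eyes.get_image(name): name is "side" or "top"; returns the picture (400x640x3 uint8, red, green, blue); there is no depth.
- eyes.camera_params(name): a dict with "camera_matrix" (3x3 intrinsics, pixels), "xyz" and "attitude" of the camera in the world. Camera axes: x right, y down, z forward; pixel columns grow to the right and rows downward; lengths in m; the calibration is good to about 2 mm. A picture is of the moment at which its call begins. camera_params takes no time and is no camera call.
- arm.sign_off(): hands the job in, once; it reports no verdict.
The state is a dict: "clock": time; "joints": joint angles; "dq": joint speeds; "joint_efforts": joint torques, N m; "position": TCP position; "ee_rot": TCP orientation; "force": force on the tool from outside, world axes, zero at the start; "ft_torque": the same for the moment, N m; "width": opening from 0.0 (shut) to 1.0 (fully open).
Only numpy, scipy, OpenCV 4.12 (cv2) and the standard library are available. Lean on these libraries where they do the work, as an engineer would, in place of code of your own. Each camera call takes 0.05 s, during which the arm holds its last target.

TASK

Get the green-handled push block for the saw: first clear the three pots in front of it into the grey side tray, standing upright, then slide the block toward where the pots stood until its two studs come into the wide ends of its keyhole slots, lift it off and lay it flat, centred on the green mat and lengthwise with it. Once it lies there, put each pot back upright in the middle of the tile of its own colour; tip nothing over and leave the mug, the drill and the sanding discs where they are.

Things in the scene. Friction and masses are not known exactly. Their poses are not given: they have to be found in the camera images.
- red_pot: amber glass jar with red lid, a plain upright cylinder 50 mm in diameter, 64 mm tall, about 0.2 kg, loose. Origin at the centre of its underside, z up
- blue_pot: blue tin with a blue lid, a plain upright cylinder 52 mm in diameter, 72 mm tall, about 0.25 kg, loose. Origin at the centre of its underside, z up
- yellow_pot: white tub with yellow lid and band, a plain upright cylinder 48 mm in diameter, 80 mm tall, about 0.15 kg, loose. Origin at the centre of its underside, z up
- red_tile: fixed flat red square tile on the bench, 70 x 70 x 3 mm, the home of the red pot. Origin at the centre of its underside, on the bench; its top is 3 mm higher. It lies still; at the start its pot stands centred on it. The three tiles lie in one row, 90 mm apart, in front of the push block (on its -x side)
- blue_tile: fixed flat blue square tile on the bench, 70 x 70 x 3 mm, the home of the blue pot. Origin at the centre of its underside, on the bench; its top is 3 mm higher. It lies still; at the start its pot stands centred on it
- yellow_tile: fixed flat yellow square tile on the bench, 70 x 70 x 3 mm, the home of the yellow pot. Origin at the centre of its underside, on the bench; its top is 3 mm higher. It lies still; at the start its pot stands centred on it
- push_block: push block, 0.3 kg: plywood base 80 (x) by 190 (y) by 10 mm, green handle in its middle 26 thick (x) by 96 (y), top 60 mm above the underside. Origin at the centre of the underside. Two keyhole slots along x, at y = +-68 mm: narrow end (11 mm wide) at x = -15 mm (studs here at the start), wide end (26 mm wide, x = 1 to 31 mm). Move it 30 mm (24 to 36) along its -x, not turning; then it lifts
- dock: fixed dark steel plate under the block, 86 (x) by 210 (y) by 6 mm. Origin on the bench, midway between two headed studs at y = +-68 mm: neck 8 mm thick, head 16 mm wide, from 18 to 23 mm above the bench, 2 mm over the block's base. The block only rubs on it, no spring; 20 mm of lift clears the studs. Tiles on its -x side; pots stand 17 to 19 mm from the block
- side_tray: fixed shallow grey plastic tray, the side area, 300 mm (its x) by 96 mm (its y) outside, rim 16 mm high, walls and floor 5 mm thick. Origin at the centre of its underside; inner floor 5 mm higher. It has room for the three pots in a row along x
- green_mat: fixed flat green mat, 215 mm (its x) by 105 mm (its y) by 3 mm thick. Origin at the centre of its underside. The push block belongs on it with the block's long side (its y) along the mat's long side (x), either way round
- mug: bystander: white mug, 80 mm wide, 90 mm tall, beyond the push block. Origin at the centre of its underside. Leave it alone
- drill: bystander: yellow and black cordless drill lying on its side beyond the push block, about 200 x 190 x 60 mm. Origin under its barrel. Leave it alone
- sanding_discs: bystander: stack of reddish-brown sanding discs, 110 mm in diameter, 12 mm thick, between the robot and the pots. Origin at the centre of its underside. Leave it alone

How it is judged:
By the outcome, as a careful person would: the job done as asked, in the order asked, and still so for the second after the job is handed in, with the robot touching nothing.
It also fails if it takes over 149 s, if anything falls off the work surface, if the arm or the gripper's body presses on something with over 40 N, if the wrist force passes 120 N, or if a joint passes its speed limit or range.

## Working session

There is one attempt and no reset: what is moved stays moved. The work goes in short steps, Python scripts to look and compute and a tool call to move; the robot and the scene stay as the last step left them, time stands still between calls to the robot, and variables do not carry over. Pictures are saved under pics/ and viewed, and the job is handed in when it is done.

Besides the shell and the picture viewer there is one more tool, called after "Call:" as name(argument=value, ...), one argument or row to a line, values as JSON. apply_moves: Moves the arm, as the interface text tells. Its arguments: {"type":"object","properties":{"targets":{"type":"array"},"grip_force":{"type":"number"}},"required":["targets"]}

```bash
ls; mkdir -p pics
python3 - <<'E'
from cell import arm, eyes
import cv2
print(arm.observe(), arm.pinch_z)
for n in("top","side"):
    print(n,eyes.camera_params(n)); cv2.imwrite(f"pics/{n}0.png",eyes.get_image(n)[:,:,::-1])
E
```

```text
pics
{'clock': 0.0, 'joints': array([-1.41360443,  0.43523169,  0.02499902,  1.57408867, -0.01157085,
        1.13398348, -0.07511474]), 'dq': array([-4.54930358e-04,  1.27959930e-04,  8.73268305e-04,  5.29123607e-04,
       -1.03757415e-04,  3.26064382e-04,  8.27232891e-05]), 'joint_efforts': array([ 1.36647395e-03, -6.67841792e+01,  9.85697508e-01, -3.14446235e+01,
       -6.04441040e-02,  4.28821868e-02,  1.77766851e-04]), 'position': array([0.16049973, 0.6035214 , 0.22594313]), 'ee_rot': array([-4.07079505e-01, -3.11508230e+00,  2.46104383e-03]), 'force': array([0.81647783, 0.21064269, 0.08233228]), 'ft_torque': array([0.01723872, 0.05165832, 0.02322413]), 'width': 1.002490892717847} 0.0188
top {'camera_matrix': array([[430.70419405,   0.        , 327.01792638],
       [  0.        , 430.70419405, 197.80603525],
       [  0.        ,   0.        ,   1.        ]]), 'xyz': array([ 4.08409710e-01, -7.63390261e-04,  1.05188866e+00]), 'attitude': array([-2.11075262,  2.15946825, -0.18365555])}
side {'camera_matrix': array([[375.57276576,   0.        , 324.57287238],
       [  0.        , 375.57276576, 206.22964688],
       [  0.        ,   0.        ,   1.        ]]), 'xyz': array([ 0.23561762, -0.54140847,  0.48102572]), 'attitude': array([-2.09757487,  0.57187562, -0.32627663])}
```

View pics/top0.png

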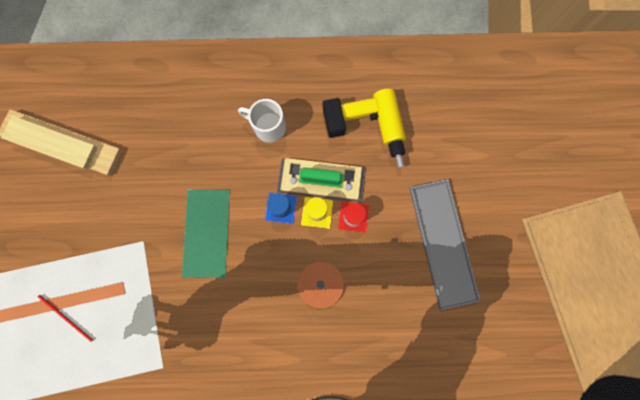

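View pics/side0.png

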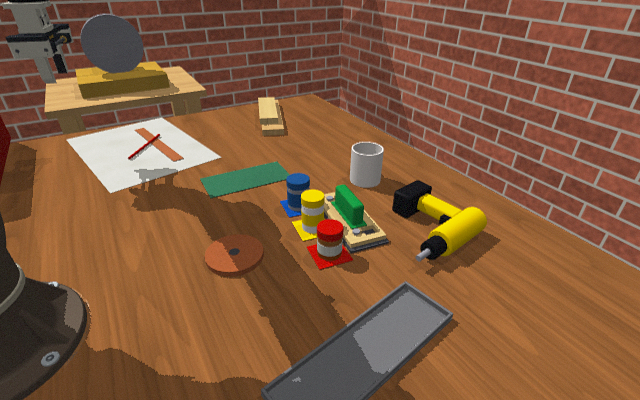

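```bash
cat > h.py <<'E'
import numpy as np, cv2
from scipy.spatial.transform import Rotation as R
from cell import arm, eyes
def cam(n):
    p=eyes.camera_params(n); return p["camera_matrix"],np.array(p["xyz"]),R.from_rotvec(p["attitude"]).as_matrix()
def proj(n,P):
    K,t,A=cam(n); c=(np.atleast_2d(P)-t)@A; q=c@K.T; return q[:,:2]/q[:,2:]
def ray(n,uv,z):
    K,t,A=cam(n); uv=np.atleast_2d(np.asarray(uv,float))
    d=np.c_[uv,np.ones(len(uv))]@np.linalg.inv(K).T@A.T
    return t+d*((z-t[2])/d[:,2])[:,None]
E
python3 - <<'E'
from h import *
K,t,A=cam("top");print(A.round(3))
for n in("top","side"): print(n,proj(n,[[.16,.604,.227],[0,0,0],[.5,0,0],[.5,.2,0],[.5,-.2,0]]).round(0))
for n in("top","side"):
    im=cv2.imread(f"pics/{n}0.png")
    c=im[140:320,170:490] if n=="top" else im[130:280,190:460]
    cv2.imwrite(f"pics/{n}0z.png",cv2.resize(c,None,fx=2.5,fy=2.5,interpolation=2))
E
```

```text
[[-0.023 -0.986  0.167]
 [-1.     0.022 -0.005]
 [ 0.002 -0.167 -0.986]]
top [[ -9. 420.]
 [330. 455.]
 [325. 233.]
 [243. 235.]
 [407. 231.]]
side [[ 57.  77.]
 [ -9. 347.]
 [296. 240.]
 [258. 195.]
 [351. 305.]]
```

View pics/top0z.png

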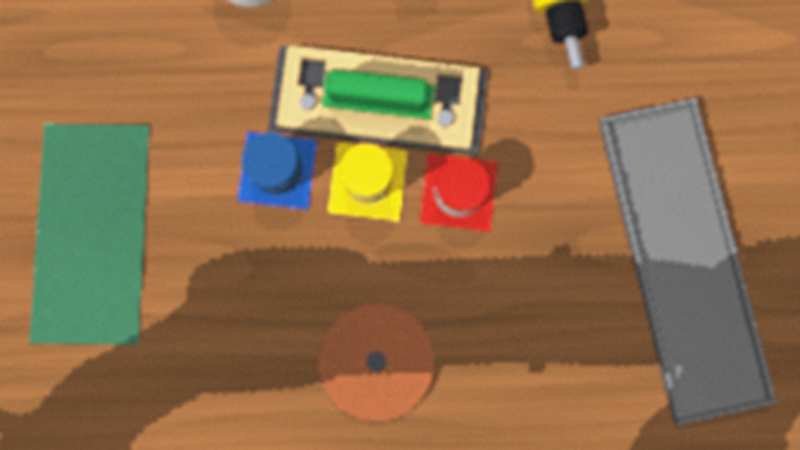

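View pics/side0z.png

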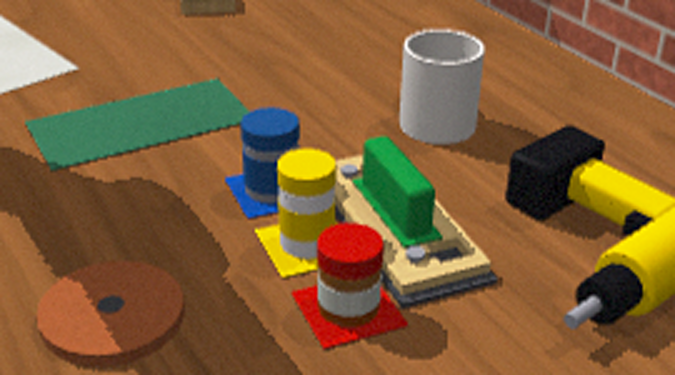

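```bash
cat >> h.py <<'E'
def masks(n,im):
    h=cv2.cvtColor(im,cv2.COLOR_BGR2HSV)
    r=lambda lo,hi:cv2.inRange(h,np.array(lo),np.array(hi))
    return dict(blue=r((100,150,60),(125,255,255)),yellow=r((22,170,120),(34,255,255)),red=r((0,215,110),(4,255,255))|r((175,215,110),(180,255,255)),
      mat=r((65,80,50),(90,200,140)),handle=r((55,150,50),(75,255,255)),tray=r((0,0,30),(180,35,170)),disc=r((5,120,60),(12,200,255)))
def blobs(m,amin=40):
    c,_=cv2.findContours(m,cv2.RETR_EXTERNAL,cv2.CHAIN_APPROX_NONE)
    return [x[:,0,:] for x in sorted(c,key=cv2.contourArea,reverse=True) if cv2.contourArea(x)>amin]
def rect(n,c,z):
    w=ray(n,c,z)[:,:2]
    (cx,cy),(a,b),th=cv2.minAreaRect((w*1000).astype(np.float32)); return np.round([cx,cy,a,b,th],1)
E
python3 - <<'E'
from h import *
im=cv2.imread("pics/top0.png");M=masks("top",im)
Z=dict(blue=.003,yellow=.003,red=.003,mat=.003,handle=.066,tray=.016)
for k,z in Z.items():
    for c in blobs(M[k])[:4]:
        print(k,c.min(0),c.max(0),rect("top",c,z))
out=np.hstack([M[k][140:320,170:490] for k in("blue","yellow","red")]);out2=np.hstack([M[k][140:320,170:490] for k in("mat","handle","tray")])
cv2.imwrite("pics/m0.png",cv2.resize(np.vstack([out,out2]),(800,300)))
E
```

```text
blue [266 194] [295 222] [564.8 108.6  66.1  67.2  81.9]
yellow [341  89] [405 144] [ 787.3 -129.6  144.2  143.6   13.1]
yellow [301 197] [332 228] [552.2  19.5  71.5  73.1  81.6]
mat [193 190] [228 232] [558.6 273.7 103.3  84.2  11.6]
mat [302 174] [342 184] [629.5   3.9  25.  100.1   4.9]
handle [300 169] [342 186] [625.6   6.7  97.3  33.1  81.9]
tray [0 0] [487  42] [1059.7  203.4 1286.5  119.9   88.7]
tray [410 180] [479 308] [ 469.3 -284.2  298.2   98.7   10.7]
tray [124 295] [157 337] [315.8 435.1  89.8  76.2   3.9]
tray [251 102] [278 128] [796.4 150.3  72.5  60.7  40.7]
```

View pics/m0.png

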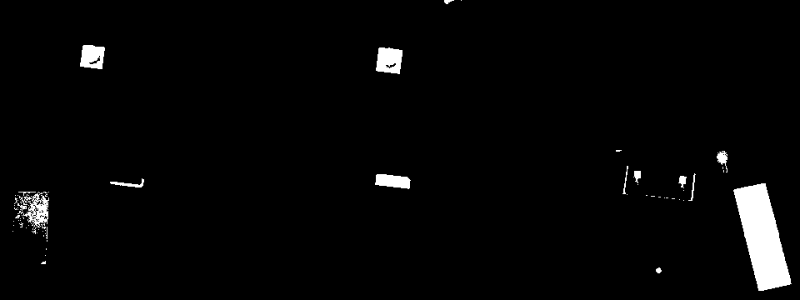

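Run:
```python
from h import *
im=cv2.imread("pics/top0.png");h=cv2.cvtColor(im,cv2.COLOR_BGR2HSV)
for p in [(355,227),(350,215),(345,205),(205,230),(190,270),(220,200)]: print(p,h[p[1],p[0]],im[p[1],p[0]])
m=cv2.inRange(h,(0,180,140),(9,255,255))|cv2.inRange(h,(172,180,140),(180,255,255))
m[:,:325]=0
for c in blobs(m)[:2]: print("red",c.min(0),c.max(0),rect("top",c,.003))
m=cv2.inRange(h,(60,60,30),(95,255,255)); m[:,260:]=0
for c in blobs(m)[:2]: print("mat",c.min(0),c.max(0),rect("top",c,.003))
# studs: grey heads
z=cv2.resize(im[150:235,255:375],None,fx=6,fy=6,interpolation=cv2.INTER_CUBIC)
cv2.imwrite("pics/z1.png",z)
```

```text
(355, 227) [  1 192 218] [ 54  60 218]
(350, 215) [  1 202 228] [ 47  55 228]
(345, 205) [  1 197 157] [ 36  39 157]
(205, 230) [ 74 114 141] [108 141  78]
(190, 270) [ 73 114 146] [110 146  81]
(220, 200) [ 73 114 139] [104 139  77]
red [338 202] [368 232] [538.4 -69.5  70.4  70.8  81.5]
mat [182 190] [229 277] [507.2 290.6 102.7 212.2  88. ]
```

View pics/z1.png

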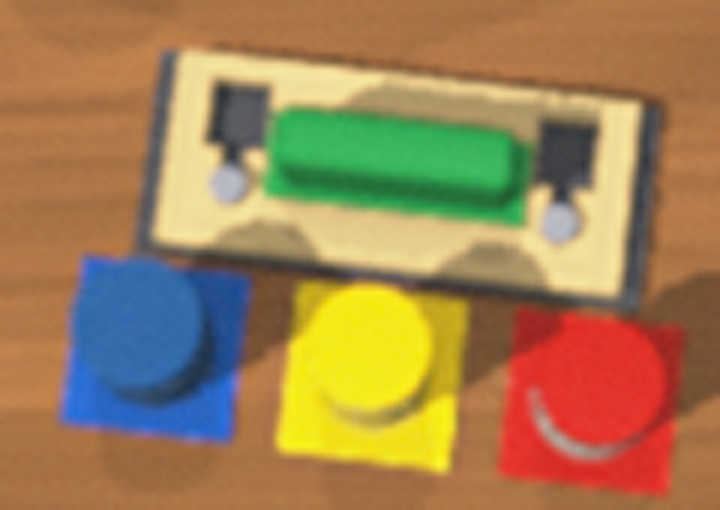

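Run:
```python
from h import *
zo=lambda u,v:(255+(u+.5)/6-.5,150+(v+.5)/6-.5)
r=lambda uv,z:(1000*ray("top",uv,z)[:,:2]).round(1)
print("studs",r([zo(229,183),zo(561,221)],.023))
print("lids",r([zo(143,326)],.075),r([zo(372,342)],.083),r([zo(600,372)],.067))
print("base corners",r([zo(178,52),zo(642,98),zo(628,300),zo(152,243)],.016))
print("handle bottom green corners",r([zo(265,195),zo(525,223)],.022))
im=cv2.imread("pics/top0.png");h=cv2.cvtColor(im,cv2.COLOR_BGR2HSV)
print("disc",r([(320.5,285)],.012))
# handle top face: bright green
m=cv2.inRange(h,(55,150,130),(80,255,255));c=blobs(m)[0];print(rect("top",c,.066),c.min(0),c.max(0))
s=arm.observe();A=R.from_rotvec(s["ee_rot"]).as_matrix();print(A.round(3))
# side cross-check of expected points
pts=[[.565,.109,.075],[.552,.0195,.083],[.539,-.0695,.067],[.507,.2906,.003]]
print(proj("side",pts).round(0))
```

```text
studs [[628.7  76.2]
 [609.9 -58.3]]
lids [[562.5 105.7]] [[553.1  18.1]] [[541.8 -69. ]]
base corners [[685.9  97.2]
 [662.1 -93.7]
 [578.  -84.9]
 [605.9 108.3]]
handle bottom green corners [[623.6  61.7]
 [609.6 -43.7]]
disc [[375.9  13.8]]
[625.6   6.7  97.3  33.1  81.9] [300 169] [341 186]
[[-0.966  0.257 -0.   ]
 [ 0.257  0.966 -0.001]
 [-0.    -0.001 -1.   ]]
[[298. 177.]
 [313. 194.]
 [331. 225.]
 [247. 177.]]
```

Call:
apply_moves(
  targets=[0,-0.096,-0.099,0,0,0,-0.096,-0.099,0,0,0,-0.096,-0.099,0,0,0,-0.096,-0.099,0,0,0,-0.096,-0.099,0,0,0,-0.096,-0.099,0,0,0,-0.096,-0.099,0,0,0,-0.096,-0.099,0,0,0,-0.096,-0.099,0,0,0,-0.096,-0.099,0,0,0,-0.096,-0.099,0,0,0,-0.096,-0.099,0,0,0,-0.096,-0.099,0,0,0,-0.096,-0.099,0,0],
  grip_force=15,
)

```text
clock: 1.85
position: [0.5382, -0.0713, 0.2266]
ee_rot: [-0.406, -3.115, -0.0]
force: [0.8, 0.3, 0.9]
width: 1.002
```

Call:
apply_moves(
  targets=[0,0,0,0,0.115,0,0,0,0,0.115,0,0,0,0,0.115,0,0,0,0,0.115,0,0,0,0,0.115,0,0,0,0,0.115,0,0,0,0,0.115,0,0,0,0,0.115,0,0,0,0,0,0,0,0,0,0],
)

```text
clock: 3.1
position: [0.5375, -0.0698, 0.2266]
ee_rot: [-2.361, -2.072, 0.0]
force: [0.2, -0.1, 0.3]
width: 1.0
```

```bash
cat >> h.py <<'E'
def to(x,y,z,yaw=None):
    "mm target; prints tool-axis shares needed, jaw angle"
    s=arm.observe();A=R.from_rotvec(s["ee_rot"]).as_matrix()
    d=np.array([x,y,z])/1000-s["position"]
    print("t",round(s["clock"],2),"pos",(s["position"]*1000).round(1),"jaw deg",round(np.degrees(np.arctan2(A[1,1],A[0,1])),2),"tilt",A[:,2].round(4),"F",s["force"].round(1),"w",round(s["width"]*92,1),"j",s["joints"].round(2))
    print("shares",(A.T@d/.4).round(4))
E
python3 -c "
from h import *
to(539.5,-69.5,200)"
```

```text
t 3.1 pos [537.5 -69.8 226.6] jaw deg -7.45 tilt [-3.e-04 -0.e+00 -1.e+00] F [ 0.2 -0.1  0.3] w 92.0 j [-0.56  0.36  0.8   1.82 -0.29  1.08  0.21]
shares [0.0014 0.0048 0.0665]
```

Call:
apply_moves(
  targets=[0.2,0.0014,0.0048,0,0.006,0.2,0,0,0.1,0,0.2,0,0,0.1,0,0.2,0,0,0.1,0,0.2,0,0,0.1,0,0.2,0,0,0.05,0,0.2,0,0,0.046,0,0.2,0,0,0,0,0.2,0,0,0,0],
)

```text
clock: 4.22
position: [0.5402, -0.0698, 0.029]
ee_rot: [2.375, 2.056, 0.001]
force: [-0.1, -0.1, 0.3]
width: 0.798
```

```bash
python3 -c "
from h import *
to(539.5,-69.5,28)
cv2.imwrite('pics/s1.png',cv2.resize(eyes.get_image('side')[130:290,200:440,::-1],None,fx=3,fy=3))"
```

```text
t 4.22 pos [540.2 -69.8  29. ] jaw deg -8.23 tilt [ 0.0011  0.     -1.    ] F [-0.1 -0.1  0.3] w 73.4 j [-0.39  0.62  0.6   2.   -0.55  0.68  0.42]
shares [ 0.0005 -0.0019  0.0025]
```

View pics/s1.png

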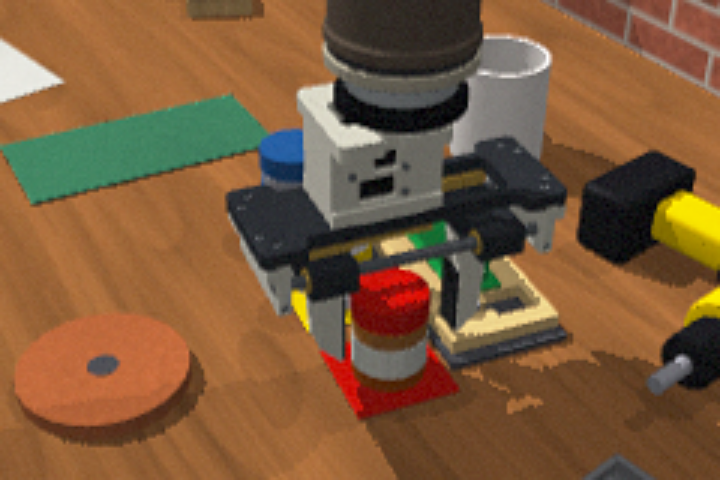

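Call:
apply_moves(
  targets=[1,0,0,0,0,1,0,0,0,0,1,0,0,0,0,1,0,0,0,0,1,0,0,-0.02,0,1,0,0,-0.05,0,1,0,0,-0.08,0,1,0,0,-0.08,0,1,-0.05,0.0137,0,0,1,-0.095,0.0273,0,0,1,-0.095,0.0273,0,0,1,-0.095,0.0273,0,0,1,-0.095,0.0273,0,0,1,-0.045,0.0137,0,0,1,0,0,0,0,1,0,0,0,0],
)

```text
clock: 6.28
position: [0.5667, -0.2637, 0.12]
ee_rot: [-2.373, -2.057, -0.001]
force: [1.1, 0.5, -2.1]
width: 0.538
```

```bash
python3 -c "
from h import *
to(567.6,-265.6,33)
cv2.imwrite('pics/s2.png',cv2.resize(eyes.get_image('side')[130:400,200:500,::-1],None,fx=2,fy=2))
cv2.imwrite('pics/t2.png',cv2.resize(eyes.get_image('top')[140:320,170:490,::-1],None,fx=2,fy=2))
"
```

```text
t 6.28 pos [ 566.7 -263.7  120. ] jaw deg -8.15 tilt [-5.0e-04  1.4e-03 -1.0e+00] F [ 1.1  0.5 -2.1] w 49.5 j [-0.09  0.61  0.68  1.73 -0.46  0.96  0.63]
shares [-0.0048  0.0031  0.2176]
```

View pics/s2.png

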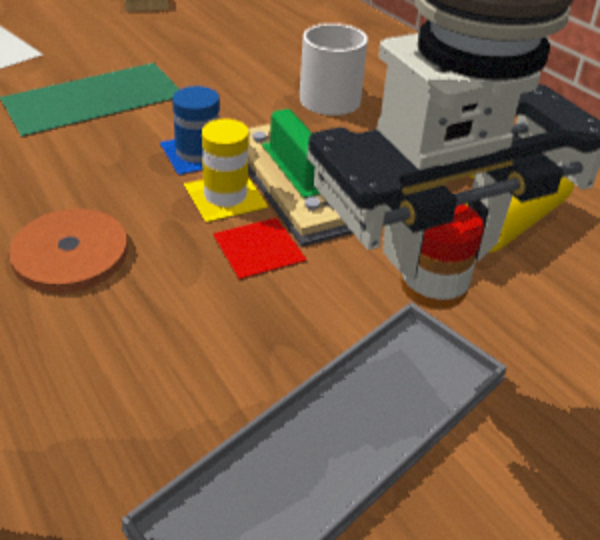

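View pics/t2.png

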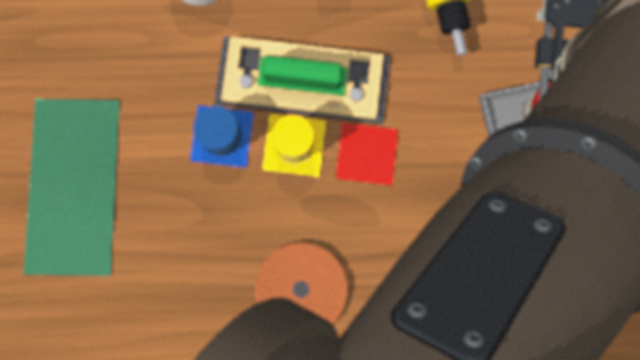

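Call:
apply_moves(
  targets=[1,-0.0048,0.003,0.05,0,1,0,0,0.08,0,1,0,0,0.05,0,1,0,0,0.03,0,1,0,0,0.009,0,1,0,0,0,0,1,0,0,0,0],
)

```text
clock: 7.25
position: [0.568, -0.2678, 0.0335]
ee_rot: [2.374, 2.056, 0.001]
force: [0.2, -0.2, -2.5]
width: 0.539
```

```bash
python3 -c "
from h import *
to(567.6,-265.6,31.5)
cv2.imwrite('pics/s3.png',cv2.resize(eyes.get_image('side')[180:400,250:550,::-1],None,fx=2.5,fy=2.5))
"
```

```text
t 7.25 pos [ 568.  -267.8   33.5] jaw deg -8.23 tilt [ 1.3e-03 -4.0e-04 -1.0e+00] F [ 0.2 -0.2 -2.5] w 49.6 j [-0.04  0.72  0.61  1.79 -0.54  0.81  0.7 ]
shares [ 0.0054 -0.0017  0.0051]
```

View pics/s3.png

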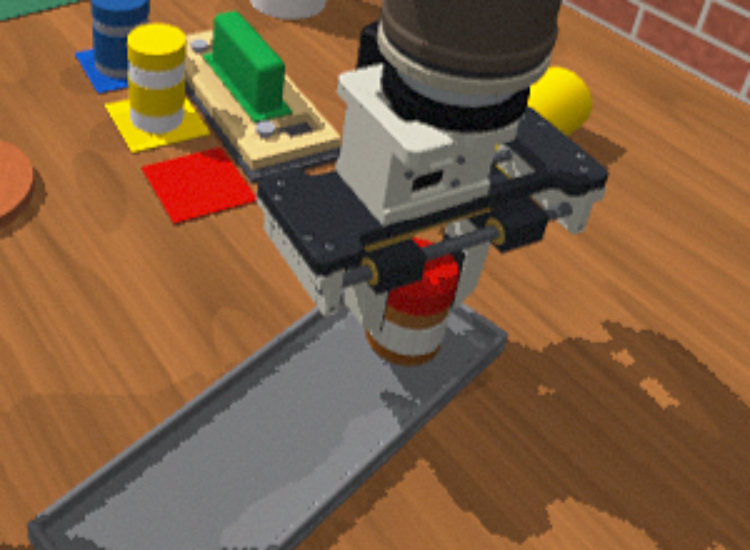

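Call:
apply_moves(
  targets=[1,0.004,0,0.005,0,1,0,0,0,0,1,0,0,0,0],
)

```text
clock: 7.68
position: [0.5677, -0.2659, 0.0308]
ee_rot: [-2.375, -2.056, -0.0]
force: [-0.4, 0.2, -2.3]
width: 0.542
```

Call:
apply_moves(
  targets=[0.4,0,0,0,0,0.2,0,0,0,0,0.2,0,0,0,0,0.2,0,0,-0.05,0,0.2,0,0,-0.1,0,0.2,0,0,-0.1,0,0.2,0,0,-0.05,0,0.2,0,0,0,0],
)

```text
clock: 8.68
position: [0.5687, -0.2668, 0.1537]
ee_rot: [2.372, 2.054, 0.003]
force: [0.5, 0.5, -0.2]
width: 0.803
```

```bash
python3 -c "
from h import *
to(552.3,19.2,150)
cv2.imwrite('pics/s4.png',cv2.resize(eyes.get_image('side')[180:400,250:550,::-1],None,fx=2.5,fy=2.5))
"
```

```text
t 8.68 pos [ 568.7 -266.8  153.7] jaw deg -8.24 tilt [ 0.0041 -0.0014 -1.    ] F [ 0.5  0.5 -0.2] w 73.9 j [-0.11  0.58  0.71  1.7  -0.43  1.02  0.61]
shares [ 0.7017 -0.1431  0.008 ]
```

View pics/s4.png

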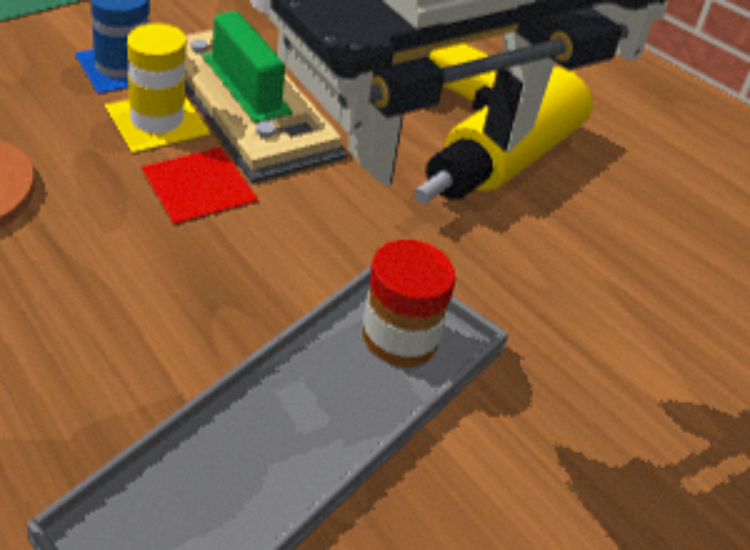

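Call:
apply_moves(
  targets=[0.2,0.06,-0.012,0,0,0.2,0.12,-0.024,0,0,0.2,0.12,-0.024,0,0,0.2,0.12,-0.024,0,0,0.2,0.12,-0.024,0,0,0.2,0.11,-0.024,0,0,0.2,0.052,-0.011,0,0,0.2,0,0,0,0,0.2,0,0,0,0],
)

```text
clock: 9.85
position: [0.551, 0.0188, 0.1505]
ee_rot: [2.376, 2.055, -0.001]
force: [0.0, 0.4, 0.1]
width: 0.802
```

```bash
python3 -c "
from h import *
to(552.3,19.2,40)"
```

```text
t 9.85 pos [551.   18.8 150.5] jaw deg -8.3 tilt [-4.e-04 -9.e-04 -1.e+00] F [0.  0.4 0.1] w 73.8 j [-0.66  0.47  0.74  1.89 -0.39  0.93  0.12]
shares [0.0017 0.0032 0.2763]
```

Call:
apply_moves(
  targets=[0.2,0.0017,0.0032,0.05,0,0.2,0,0,0.1,0,0.2,0,0,0.08,0,0.2,0,0,0.046,0,0.2,0,0,0,0,0.2,0,0,0,0,0.2,0,0,0,0],
)

```text
clock: 10.72
position: [0.5534, 0.0206, 0.0414]
ee_rot: [2.374, 2.056, 0.003]
force: [0.4, -0.8, -0.5]
width: 0.804
```

Call:
apply_moves(
  targets=[1,0,0,0,0,1,0,0,0,0,1,0,0,0,0,1,0,0,0,0,1,0,0,-0.02,0,1,0,0,-0.06,0,1,0,0,-0.1,0,1,0,0,-0.06,0,1,-0.05,-0.007,0,0,1,-0.11,-0.014,0,0,1,-0.11,-0.014,0,0,1,-0.11,-0.014,0,0,1,-0.11,-0.014,0,0,1,-0.11,-0.014,0,0,1,-0.11,-0.014,0,0,1,-0.07,-0.009,0,0,1,0,0,0,0,1,0,0,0,0],
)

```text
clock: 12.98
position: [0.4675, -0.2822, 0.1356]
ee_rot: [-2.375, -2.054, 0.001]
force: [0.3, 0.5, -1.0]
width: 0.52
```

```bash
python3 -c "
from h import *
to(469.3,-284.2,44)
cv2.imwrite('pics/s5.png',cv2.resize(eyes.get_image('side')[130:400,200:500,::-1],None,fx=2,fy=2))
"
```

```text
t 12.97 pos [ 467.5 -282.2  135.6] jaw deg -8.27 tilt [-1.2e-03  8.0e-04 -1.0e+00] F [ 0.3  0.5 -1. ] w 47.9 j [-0.08  0.48  0.73  1.92 -0.4   0.9   0.71]
shares [-0.0044  0.0054  0.2289]
```

View pics/s5.png

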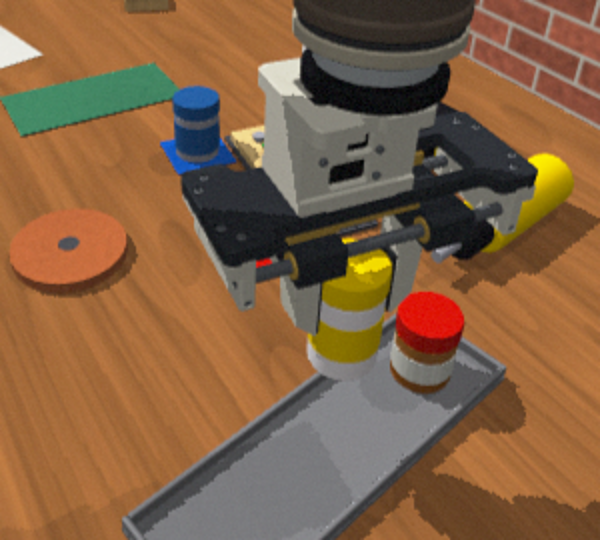

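Call:
apply_moves(
  targets=[1,-0.0044,0.005,0.05,0,1,0,0,0.08,0,1,0,0,0.06,0,1,0,0,0.03,0,1,0,0,0.009,0,1,0,0,0,0,1,0,0,0,0],
)

```text
clock: 13.9
position: [0.4706, -0.2847, 0.0454]
ee_rot: [2.374, 2.056, 0.001]
force: [0.7, 0.3, -0.9]
width: 0.52
```

```bash
python3 -c "
from h import *
to(469.3,-284.2,43.5)
"
```

```text
t 13.9 pos [ 470.6 -284.7   45.4] jaw deg -8.22 tilt [ 1.3e-03 -5.0e-04 -1.0e+00] F [ 0.7  0.3 -0.9] w 47.8 j [ 0.01  0.6   0.63  1.98 -0.53  0.72  0.82]
shares [ 0.0009 -0.0035  0.0048]
```

Call:
apply_moves(
  targets=[1,0,0,0.005,0,1,0,0,0,0,0.4,0,0,0,0,0.2,0,0,0,0,0.2,0,0,0,0,0.2,0,0,-0.05,0,0.2,0,0,-0.1,0,0.2,0,0,-0.1,0,0.2,0,0,-0.03,0,0.2,0,0,0,0],
)

```text
clock: 15.15
position: [0.4704, -0.2844, 0.155]
ee_rot: [2.374, 2.056, 0.001]
force: [-0.2, 0.3, -0.7]
width: 0.8
```

```bash
python3 -c "
from h import *
to(564.5,108.3,150)
cv2.imwrite('pics/s6.png',cv2.resize(eyes.get_image('side')[130:400,200:500,::-1],None,fx=2,fy=2))
"
```

```text
t 15.15 pos [ 470.4 -284.4  155. ] jaw deg -8.21 tilt [ 1.3e-03 -1.0e-04 -1.0e+00] F [-0.2  0.3 -0.7] w 73.6 j [-0.09  0.46  0.75  1.89 -0.38  0.94  0.7 ]
shares [1.0053 0.0925 0.0128]
```

View pics/s6.png

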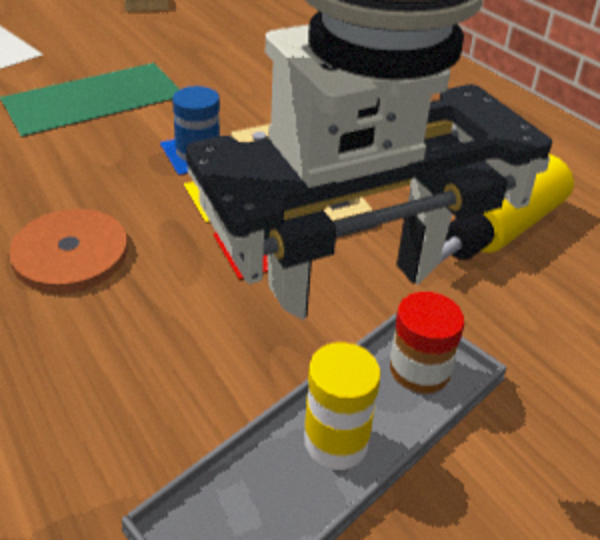

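Yellow and red stand upright in the tray. Now blue.

Call:
apply_moves(
  targets=[0.2,0.055,0.005,0,0,0.2,0.12,0.011,0,0,0.2,0.12,0.011,0,0,0.2,0.12,0.011,0,0,0.2,0.12,0.011,0,0,0.2,0.12,0.011,0,0,0.2,0.12,0.011,0,0,0.2,0.12,0.011,0,0,0.2,0.11,0.011,0,0,0.2,0,0,0,0,0.2,0,0,0,0],
)

```text
clock: 16.58
position: [0.5636, 0.1072, 0.1535]
ee_rot: [-2.375, -2.056, 0.004]
force: [-0.2, -0.7, 0.0]
width: 0.803
```

```bash
python3 -c "
from h import *
to(564.5,108.3,36)
"
```

```text
t 16.57 pos [563.6 107.2 153.5] jaw deg -8.25 tilt [-0.002  -0.0014 -1.    ] F [-0.2 -0.7  0. ] w 73.8 j [-0.79  0.5   0.73  1.83 -0.4   0.97 -0.03]
shares [0.0035 0.0023 0.2937]
```

Call:
apply_moves(
  targets=[0.2,0.0035,0.0023,0.05,0,0.2,0,0,0.1,0,0.2,0,0,0.09,0,0.2,0,0,0.053,0,0.2,0,0,0,0,0.2,0,0,0,0,0.2,0,0,0,0],
)

```text
clock: 17.45
position: [0.5663, 0.1091, 0.0386]
ee_rot: [2.375, 2.055, 0.003]
force: [0.3, 0.9, -0.4]
width: 0.802
```

Call:
apply_moves(
  targets=[1,0,0,0,0,1,0,0,0,0,1,0,0,0,0,1,0,0,0,0,1,0,0,-0.02,0,1,0,0,-0.06,0,1,0,0,-0.1,0,1,0,0,-0.08,0,1,-0.05,-0.016,0,0,1,-0.115,-0.036,0,0,1,-0.115,-0.036,0,0,1,-0.115,-0.036,0,0,1,-0.115,-0.036,0,0,1,-0.115,-0.036,0,0,1,-0.115,-0.036,0,0,1,-0.115,-0.036,0,0,1,-0.115,-0.036,0,0,1,-0.115,-0.032,0,0,1,0,0,0,0,1,0,0,0,0],
)

```text
clock: 19.95
position: [0.3693, -0.3006, 0.1408]
ee_rot: [-2.375, -2.054, 0.0]
force: [0.1, 0.9, -1.5]
width: 0.56
```

```bash
python3 -c "
from h import *
to(371,-302.8,40)
cv2.imwrite('pics/s7.png',cv2.resize(eyes.get_image('side')[130:400,200:500,::-1],None,fx=2,fy=2))
"
```

```text
t 19.95 pos [ 369.3 -300.6  140.8] jaw deg -8.31 tilt [-0.0012  0.001  -1.    ] F [ 0.1  0.9 -1.5] w 51.5 j [-0.04  0.36  0.8   2.08 -0.35  0.84  0.82]
shares [-0.0049  0.0054  0.252 ]
```

View pics/s7.png

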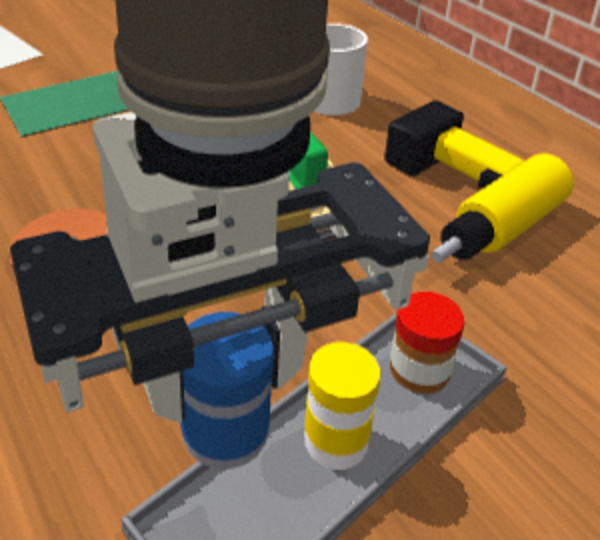

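Call:
apply_moves(
  targets=[1,-0.0049,0.005,0.05,0,1,0,0,0.09,0,1,0,0,0.07,0,1,0,0,0.03,0,1,0,0,0.01,0,1,0,0,0,0,1,0,0,0,0,1,0,0,0,0],
)

```text
clock: 21.0
position: [0.3725, -0.3033, 0.0421]
ee_rot: [2.374, 2.056, 0.001]
force: [0.2, 1.0, -2.1]
width: 0.565
```

```bash
python3 -c "
from h import *
to(371,-302.8,40)
"
```

```text
t 21.0 pos [ 372.5 -303.3   42.1] jaw deg -8.23 tilt [ 1.e-03 -3.e-04 -1.e+00] F [ 0.2  1.  -2.1] w 52.0 j [ 0.1   0.53  0.64  2.15 -0.54  0.62  0.98]
shares [ 0.0008 -0.0039  0.0052]
```

Call:
apply_moves(
  targets=[1,0,0,0.004,0,1,0,0,0,0,0.4,0,0,0,0,0.2,0,0,0,0,0.2,0,0,0,0,0.2,0,0,-0.05,0,0.2,0,0,-0.1,0,0.2,0,0,-0.1,0,0.2,0,0,-0.05,0,0.2,0.095,0.06,0,0,0.2,0.095,0.06,0,0,0.2,0.095,0.06,0,0,0.2,0.095,0.06,0,0,0.2,0.095,0.06,0,0,0.2,0.095,0.06,0,0,0.2,0.095,0.06,0,0,0.2,0.095,0.06,0,0,0.2,0.095,0.06,0,0,0.2,0,0,0,0,0.2,0,0,0,0],
)

```text
clock: 23.5
position: [0.6344, 0.0038, 0.1597]
ee_rot: [2.375, 2.056, -0.002]
force: [-0.1, -0.4, -0.2]
width: 0.801
```

```bash
python3 -c "
from h import *
to(634,7,27)
cv2.imwrite('pics/s8.png',cv2.resize(eyes.get_image('side')[130:400,200:500,::-1],None,fx=2,fy=2))
"
```

```text
t 23.5 pos [634.4   3.8 159.7] jaw deg -8.24 tilt [-7.e-04 -7.e-04 -1.e+00] F [-0.1 -0.4 -0.2] w 73.7 j [-0.56  0.59  0.74  1.67 -0.45  1.06  0.17]
shares [ 0.008  -0.0019  0.3317]
```

View pics/s8.png

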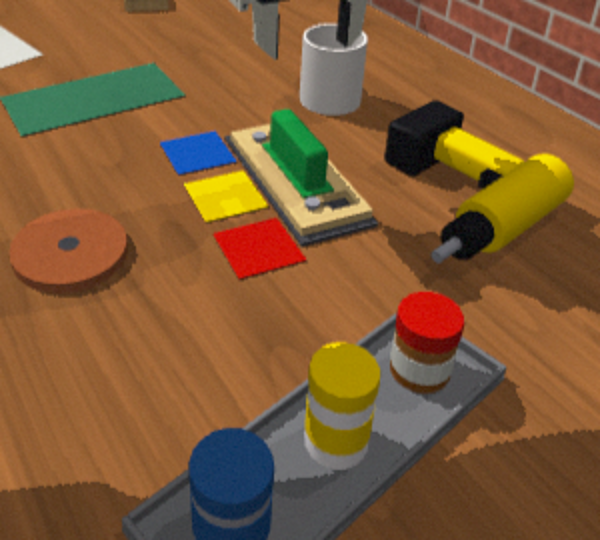

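Call:
apply_moves(
  targets=[0.2,0.008,-0.002,0.05,0,0.2,0,0,0.1,0,0.2,0,0,0.1,0,0.2,0,0,0.05,0,0.2,0,0,0.027,0.002,0.2,0,0,0,0,0.2,0,0,0,0],
  grip_force=30,
)

```text
clock: 24.42
position: [0.6354, 0.0075, 0.0304]
ee_rot: [2.378, 2.052, 0.002]
force: [-0.4, 0.1, -0.1]
width: 0.798
```

```bash
python3 -c "
from h import *
to(634,7,28)
cv2.imwrite('pics/s9.png',cv2.resize(eyes.get_image('side')[130:290,230:470,::-1],None,fx=3,fy=3))
"
```

```text
t 24.43 pos [635.4   7.5  30.4] jaw deg -8.41 tilt [ 1.9e-03  1.0e-04 -1.0e+00] F [-0.4  0.1 -0.1] w 73.4 j [-0.5   0.74  0.63  1.77 -0.57  0.82  0.26]
shares [-0.0017 -0.0033  0.006 ]
```

View pics/s9.png

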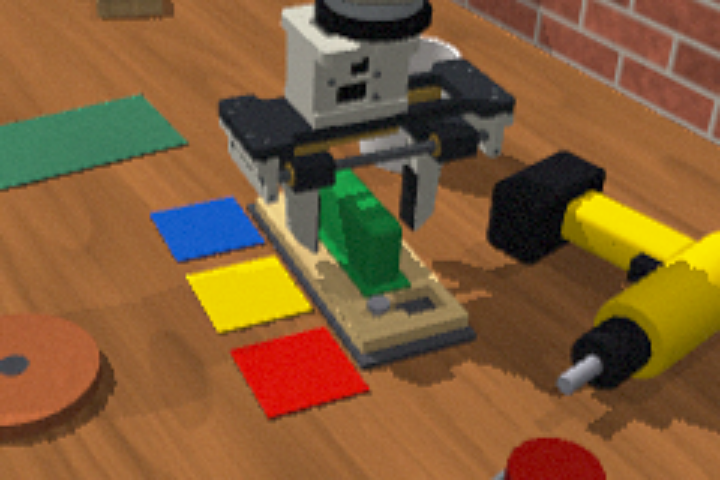

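Call:
apply_moves(
  targets=[0.2,-0.001,-0.0033,0,-0.005,0.2,0,0,0,0,0.6,0,0,0,0,0.85,0,0,0,0,1,0,0,0,0,1,0,0,0,0,1,0,0,0,0,1,0,0,0,0],
)

```text
clock: 25.48
position: [0.6328, 0.0075, 0.0291]
ee_rot: [-2.37, -2.062, 0.001]
force: [-1.1, 0.5, 0.7]
width: 0.281
```

```bash
python3 -c "
from h import *
to(634,7,28)
"
```

```text
t 25.48 pos [632.8   7.5  29.1] jaw deg -7.96 tilt [-6.e-04  1.e-04 -1.e+00] F [-1.1  0.5  0.7] w 25.8 j [-0.5   0.74  0.63  1.78 -0.57  0.82  0.27]
shares [-0.0009  0.0031  0.0027]
```

Call:
apply_moves(
  targets=[1,0,-0.008,0,0,1,0,-0.012,0,0,1,0,-0.015,0,0,1,0,-0.015,0,0,1,0,-0.015,0,0,1,0,-0.01,0,0,1,0,0,0,0,1,0,0,0,0],
)

```text
clock: 26.48
position: [0.6024, 0.0118, 0.0291]
ee_rot: [-2.369, -2.061, 0.002]
force: [-6.4, 0.9, 5.0]
width: 0.282
```

```bash
python3 -c "
from h import *
to(604,11,28)
cv2.imwrite('pics/s10.png',cv2.resize(eyes.get_image('side')[130:290,230:470,::-1],None,fx=3,fy=3,interpolation=2))
cv2.imwrite('pics/t10.png',cv2.resize(eyes.get_image('top')[140:240,240:400,::-1],None,fx=5,fy=5,interpolation=2))
"
```

```text
t 26.48 pos [602.4  11.8  29.1] jaw deg -7.96 tilt [-2.e-03  7.e-04 -1.e+00] F [-6.4  0.9  5. ] w 26.0 j [-0.52  0.7   0.63  1.85 -0.57  0.78  0.27]
shares [-0.0015  0.0042  0.0027]
```

View pics/s10.png

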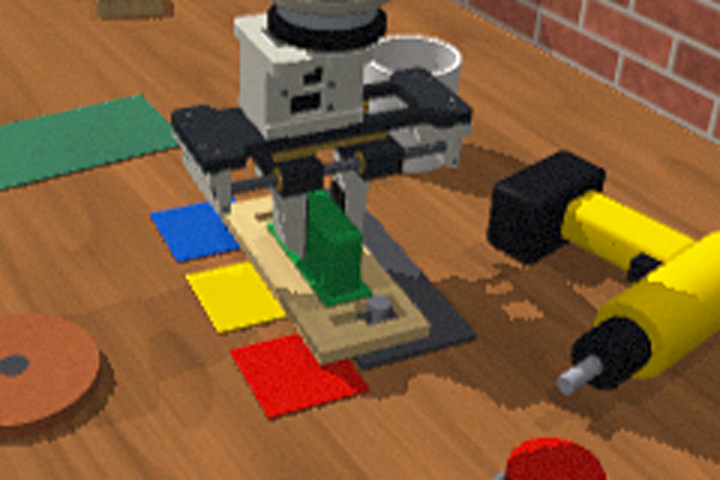

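View pics/t10.png

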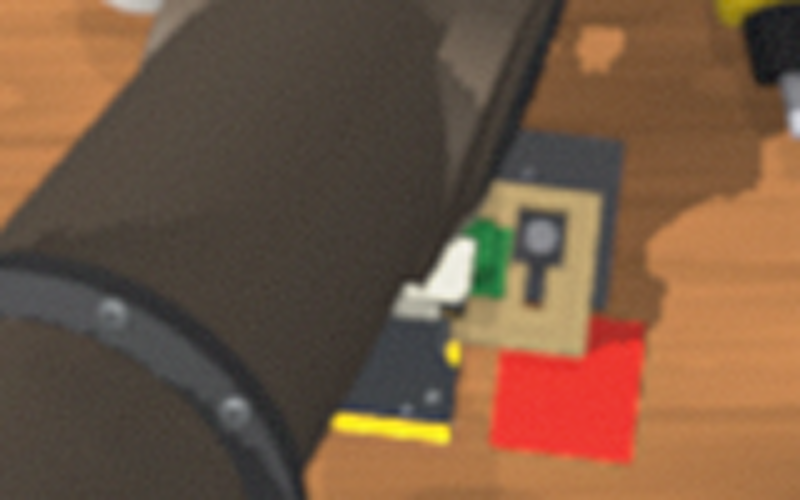

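Call:
apply_moves(
  targets=[1,0,0,-0.01,0,1,0,0,-0.02,0,1,0,0,-0.02,0,1,0,0,-0.02,0,1,0,0,0,0],
)

```text
clock: 27.2
position: [0.6041, 0.0116, 0.058]
ee_rot: [2.37, 2.061, 0.002]
force: [0.2, 0.2, -3.5]
width: 0.282
```

```bash
python3 -c "
from h import *
to(604,11,120)
cv2.imwrite('pics/s11.png',cv2.resize(eyes.get_image('side')[130:290,230:470,::-1],None,fx=3,fy=3,interpolation=2))
"
```

```text
t 27.2 pos [604.1  11.6  58. ] jaw deg -7.96 tilt [ 1.6e-03  2.0e-04 -1.0e+00] F [ 0.2  0.2 -3.5] w 25.9 j [-0.54  0.66  0.66  1.84 -0.54  0.83  0.25]
shares [-0.0014  0.0003 -0.1549]
```

View pics/s11.png

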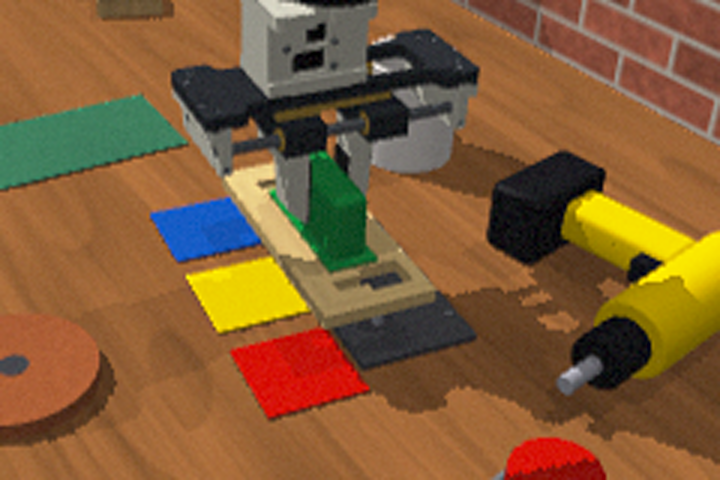

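Call:
apply_moves(
  targets=[1,0,0,-0.05,0,1,0,0,-0.06,0,1,0,0,-0.045,0,1,0.047,-0.024,0,0,1,0.094,-0.048,0,0,1,0.094,-0.048,0,0,1,0.094,-0.048,0,0,1,0.094,-0.048,0,0,1,0.094,-0.048,0,0,1,0.094,-0.048,0,0,1,0.046,-0.024,0,0,1,0,0,0,0],
)

```text
clock: 28.75
position: [0.5061, 0.2921, 0.1194]
ee_rot: [-2.367, -2.065, -0.0]
force: [0.3, -0.1, -3.6]
width: 0.283
```

Call:
apply_moves(
  targets=[1,0,0,0,0.06,1,0,0,0,0.1,1,0,0,0,0.1,1,0,0,0,0.1,1,0,0,0,0.1,1,0,0,0,0.1,1,0,0,0,0.1,1,0,0,0,0.1,1,0,0,0,0.1,1,0,0,0,0.074,1,0,0,0,0,1,0,0,0,0],
)

```text
clock: 30.25
position: [0.5072, 0.2896, 0.1194]
ee_rot: [3.141, -0.053, 0.0]
force: [-0.8, 0.5, -3.9]
width: 0.28
```

```bash
python3 -c "
from h import *
to(507.2,290.6,28)
cv2.imwrite('pics/s12.png',cv2.resize(eyes.get_image('side')[80:290,150:470,::-1],None,fx=2.5,fy=2.5,interpolation=2))
cv2.imwrite('pics/t12.png',cv2.resize(eyes.get_image('top')[140:320,100:420,::-1],None,fx=2.5,fy=2.5,interpolation=2))
"
```

```text
t 30.25 pos [507.2 289.6 119.4] jaw deg -91.94 tilt [ 3.e-04 -1.e-04 -1.e+00] F [-0.8  0.5 -3.9] w 25.8 j [-1.31  0.74  1.14  1.86 -0.77  1.07 -1.47]
shares [-0.     -0.0026  0.2285]
```

View pics/s12.png

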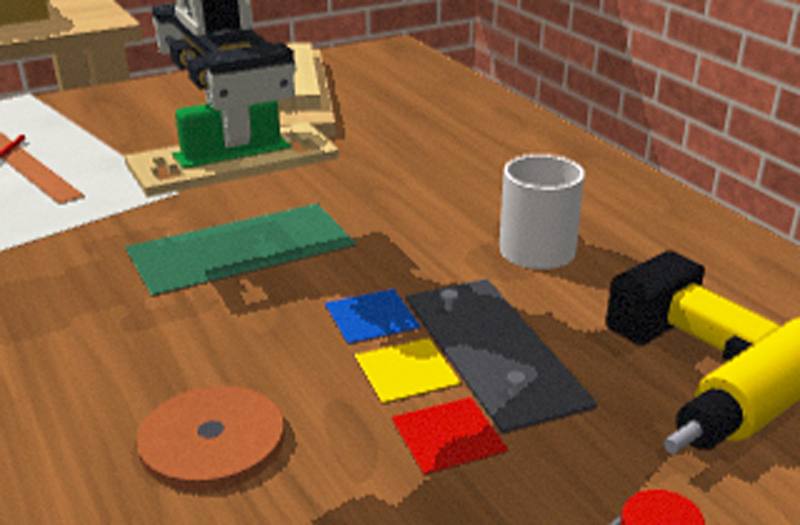

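View pics/t12.png

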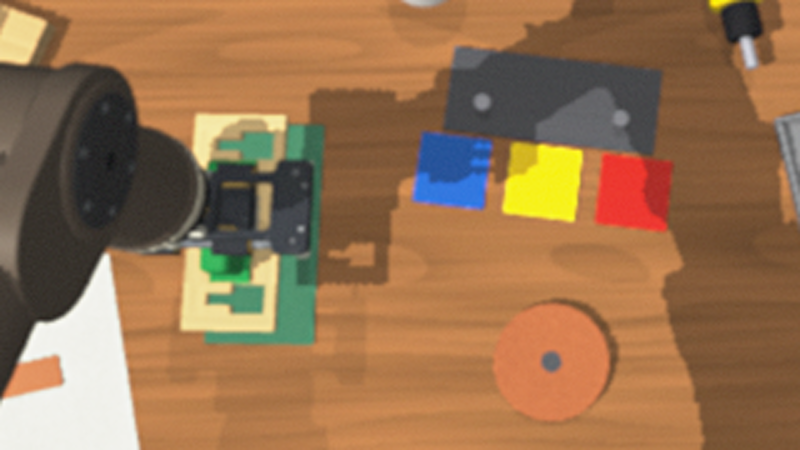

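```bash
python3 -c "
from h import *
c=np.array([(195,113),(286,116),(274,332),(180,330)])/2.5+[100,140]
w=ray('top',c,.1064)*1000;print(w.round(1),w.mean(0).round(1))
m=np.array([(323,125),(313,343)])/2.5+[100,140];print(ray('top',m,.003).round(4))
"
```

```text
[[605.  326.6 106.4]
 [600.4 245.2 106.4]
 [410.2 251.6 106.4]
 [413.7 332.9 106.4]] [507.3 289.1 106.4]
[[0.6115 0.2353 0.003 ]
 [0.3991 0.2416 0.003 ]]
```

Call:
apply_moves(
  targets=[1,0,-0.002,0.05,0,1,0,0,0.06,0,1,0,0,0.06,0,1,0,0,0.03,0,1,0,0,0.018,0,1,0,0,0,0,1,0,0,0,0],
)

```text
clock: 31.22
position: [0.5072, 0.2914, 0.0326]
ee_rot: [-3.141, 0.055, -0.001]
force: [0.8, -0.0, -3.9]
width: 0.283
```

```bash
python3 -c "
from h import *
to(507.2,290.6,26)
cv2.imwrite('pics/t13.png',cv2.resize(eyes.get_image('top')[170:300,150:270,::-1],None,fx=4.5,fy=4.5,interpolation=2))
cv2.imwrite('pics/s13.png',cv2.resize(eyes.get_image('side')[110:220,170:330,::-1],None,fx=5,fy=5,interpolation=2))
"
```

```text
t 31.23 pos [507.2 291.4  32.6] jaw deg -92.02 tilt [ 9.e-04  5.e-04 -1.e+00] F [ 0.8 -0.  -3.9] w 26.0 j [-1.25  0.84  1.02  1.92 -0.9   0.94 -1.38]
shares [-0.      0.002   0.0164]
```

View pics/t13.png

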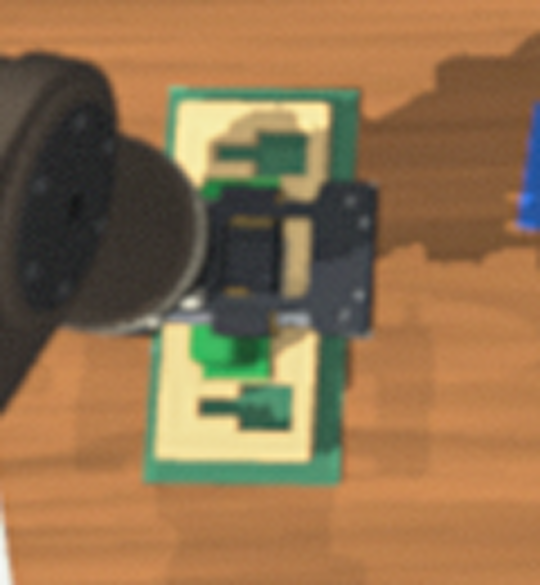

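View pics/s13.png

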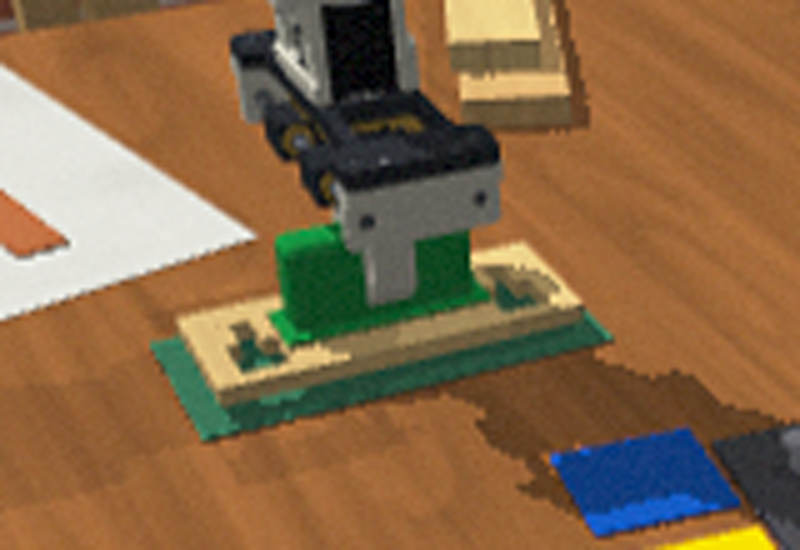

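```bash
python3 -c "
from h import *
f=lambda c,z:(ray('top',(np.array(c)+.5)/4.5-.5+[150,170],z)*1000)[:,:2]
b=f([(178,100),(330,102),(312,463),(155,460)],.0196);m=f([(170,87),(358,90),(342,484),(146,484)],.003)
for w in(b,m):print(w.mean(0).round(1),w.round(0).tolist(), [round(float(np.degrees(np.arctan2(*(w[i]-w[j])[::-1]))),1) for i,j in((0,3),(1,2))])
"
```

```text
[508.3 290.8] [[606.0, 329.0], [603.0, 247.0], [411.0, 253.0], [414.0, 335.0]] [-1.8, -1.8]
[507.4 289.9] [[616.0, 339.0], [612.0, 235.0], [399.0, 241.0], [402.0, 345.0]] [-1.6, -1.4]
```

Call:
apply_moves(
  targets=[1,0,0,0.008,0,1,0,0,0.007,0,1,0,0,0,0,1,0,0,0,0],
)

```text
clock: 31.82
position: [0.5068, 0.2914, 0.026]
ee_rot: [-3.141, 0.055, -0.0]
force: [-1.2, -0.9, 1.2]
width: 0.282
```

```bash
python3 -c "
from h import *
to(507.2,290.6,26)"
```

```text
t 31.82 pos [506.8 291.4  26. ] jaw deg -92.01 tilt [ 0.e+00  2.e-04 -1.e+00] F [-1.2 -0.9  1.2] w 26.0 j [-1.24  0.84  1.01  1.92 -0.91  0.93 -1.37]
shares [0.0011 0.0019 0.0001]
```

Call:
apply_moves(
  targets=[0.6,0,0,0,0,0.4,0,0,0,0,0.2,0,0,0,0,0.2,0,0,0,0,0.2,0,0,-0.05,0,0.2,0,0,-0.1,0,0.2,0,0,-0.1,0,0.2,0,0,-0.07,0,0.2,0,0,0,0],
  grip_force=15,
)

```text
clock: 32.95
position: [0.5083, 0.2914, 0.1572]
ee_rot: [-3.139, 0.056, -0.006]
force: [-0.4, -0.5, -0.4]
width: 0.799
```

Call:
apply_moves(
  targets=[0.2,0,0,0,-0.06,0.2,0,0,0,-0.1,0.2,0,0,0,-0.1,0.2,0,0,0,-0.1,0.2,0,0,0,-0.1,0.2,0,0,0,-0.1,0.2,0,0,0,-0.1,0.2,0,0,0,-0.1,0.2,0,0,0,-0.1,0.2,0,0,0,-0.074,0.2,0,0,0,0],
)

```text
clock: 34.33
position: [0.5066, 0.2909, 0.154]
ee_rot: [-2.371, -2.06, 0.0]
force: [0.5, -0.7, -0.2]
width: 0.801
```

```bash
python3 -c "
from h import *
to(371,-302.8,155)
cv2.imwrite('pics/t14.png',cv2.resize(eyes.get_image('top')[140:320,170:490,::-1],None,fx=2.5,fy=2.5,interpolation=2))
cv2.imwrite('pics/s14.png',cv2.resize(eyes.get_image('side')[110:220,170:330,::-1],None,fx=5,fy=5,interpolation=2))
"
```

```text
t 34.33 pos [506.6 290.9 154. ] jaw deg -8.03 tilt [-5.e-04  1.e-04 -1.e+00] F [ 0.5 -0.7 -0.2] w 73.7 j [-1.14  0.53  0.78  1.81 -0.44  0.99 -0.32]
shares [-1.5171 -0.1284 -0.0025]
```

View pics/t14.png

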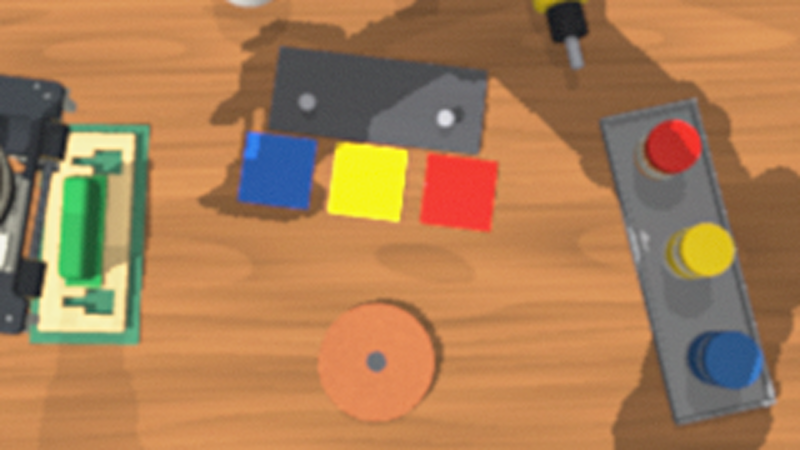

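View pics/s14.png

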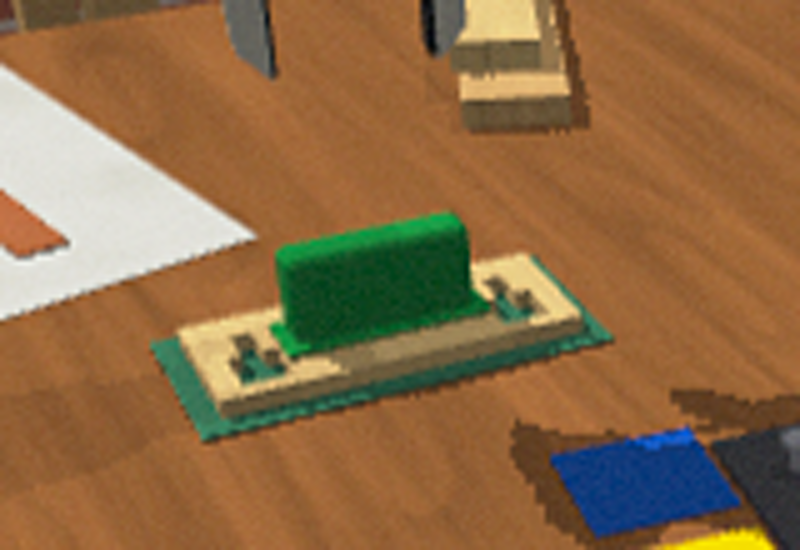

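Run:
```python
from h import *
im=eyes.get_image('top')[:,:,::-1].copy();h=cv2.cvtColor(im,cv2.COLOR_BGR2HSV)
R_=lambda lo,hi:cv2.inRange(h,lo,hi)
ms=dict(blue=R_((100,130,50),(125,255,255)),yellow=R_((22,150,100),(36,255,255)),red=R_((0,180,110),(9,255,255))|R_((172,180,110),(180,255,255)))
for k,m in ms.items():
    m=m.copy();m[:,:255]=0;m[:190]=0
    t=m.copy();t[:,375:]=0;p=m.copy();p[:,:400]=0
    for c in blobs(t)[:1]:print(k,"tile",rect("top",c,.003))
    H=dict(blue=.077,yellow=.085,red=.069)[k]
    for c in blobs(p,20)[:2]:print(k,"lid",c.min(0),c.max(0),rect("top",c,H))
```

```text
blue tile [564.2 108.8  67.2  67.5  81.9]
blue lid [451 273] [474 294] [ 374.  -302.6   51.5   45.8   88.7]
blue lid [446 275] [451 291] [ 375.7 -270.9   10.3   34.9   89.6]
yellow tile [551.5  19.7  72.   72.8  81.9]
yellow lid [442 230] [463 250] [ 470.3 -285.1   47.6   44.7   88.7]
red tile [538.6 -69.9  69.8  70.3  81.3]
red lid [428 190] [449 208] [ 566.6 -264.2   49.2   42.2   88.7]
```

Call:
apply_moves(
  targets=[0.2,-0.057,-0.004,0,0,0.2,-0.11,-0.0092,0,0,0.2,-0.12,-0.0102,0,0,0.2,-0.12,-0.0102,0,0,0.2,-0.12,-0.0102,0,0,0.2,-0.12,-0.0102,0,0,0.2,-0.12,-0.0102,0,0,0.2,-0.12,-0.0102,0,0,0.2,-0.12,-0.0102,0,0,0.2,-0.12,-0.0102,0,0,0.2,-0.12,-0.0102,0,0,0.2,-0.12,-0.0102,0,0,0.11,-0.11,-0.0092,0,0,0.2,-0.06,-0.004,0,0,0.2,0,0,0,0,0.2,0,0,0,0],
)

```text
clock: 36.48
position: [0.3701, -0.3097, 0.1537]
ee_rot: [-2.37, -2.06, -0.0]
force: [-0.6, 0.8, -0.1]
width: 0.8
```

```bash
python3 -c "
from h import *
to(372.5,-303.2,39)"
```

```text
t 36.48 pos [ 370.1 -309.7  153.7] jaw deg -8.0 tilt [-5.e-04  1.e-03 -1.e+00] F [-0.6  0.8 -0.1] w 73.6 j [-0.08  0.37  0.88  2.05 -0.37  0.88  0.87]
shares [0.0167 0.0039 0.2867]
```

Call:
apply_moves(
  targets=[0.2,0.0167,0.0035,0.05,0,0.2,0,0,0.1,0,0.2,0,0,0.08,0,0.2,0,0,0.055,0,0.2,0,0,0,0,0.2,0,0,0,0,0.2,0,0,0,0],
)

```text
clock: 37.35
position: [0.3738, -0.3041, 0.0409]
ee_rot: [2.369, 2.062, 0.001]
force: [0.2, 0.4, 0.8]
width: 0.803
```

Call:
apply_moves(
  targets=[1,0,0,0,0,1,0,0,0,0,1,0,0,0,0,1,0,0,0,0,1,0,0,-0.02,0,1,0,0,-0.06,0,1,0,0,-0.1,0,1,0,0,-0.08,0,1,0.06,0.0182,0,0,1,0.12,0.0366,0,0,1,0.12,0.0366,0,0,1,0.12,0.0366,0,0,1,0.12,0.0366,0,0,1,0.12,0.0366,0,0,1,0.12,0.0366,0,0,1,0.12,0.0366,0,0,1,0.12,0.0366,0,0,1,0.066,0.02,0,0,1,0,0,0,0,1,0,0,0,0],
)

```text
clock: 39.85
position: [0.5639, 0.1069, 0.144]
ee_rot: [2.371, 2.061, -0.001]
force: [0.1, -0.7, -1.8]
width: 0.564
```

```bash
python3 -c "
from h import *
to(564.3,108.6,38.5)
cv2.imwrite('pics/s15.png',cv2.resize(eyes.get_image('side')[100:370,150:450,::-1],None,fx=2,fy=2))
"
```

```text
t 39.85 pos [563.9 106.9 144. ] jaw deg -8.0 tilt [-5.e-04 -8.e-04 -1.e+00] F [ 0.1 -0.7 -1.8] w 51.9 j [-0.85  0.54  0.83  1.85 -0.48  0.97  0.05]
shares [0.0046 0.0005 0.2637]
```

View pics/s15.png

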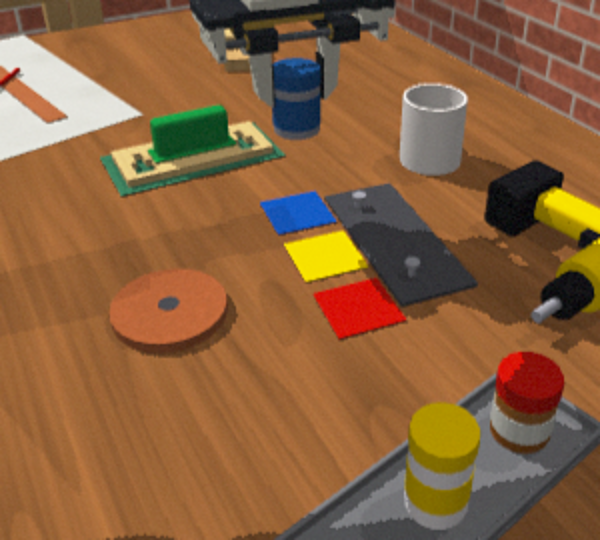

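Call:
apply_moves(
  targets=[1,0.0042,0,0.05,0,1,0,0,0.09,0,1,0,0,0.08,0,1,0,0,0.03,0,1,0,0,0.01,0,1,0,0,0,0,1,0,0,0,0,1,0,0,0,0],
)

```text
clock: 40.9
position: [0.565, 0.1097, 0.0406]
ee_rot: [2.37, 2.062, 0.002]
force: [-0.4, 0.4, -3.0]
width: 0.566
```

```bash
python3 -c "
from h import *
to(564.3,108.6,38.)
"
```

```text
t 40.9 pos [565.  109.7  40.6] jaw deg -7.95 tilt [ 1.1e-03  5.0e-04 -1.0e+00] F [-0.4  0.4 -3. ] w 52.1 j [-0.76  0.67  0.71  1.92 -0.62  0.78  0.16]
shares [-0.003  -0.0014  0.0065]
```

Call:
apply_moves(
  targets=[1,-0.0028,-0.001,0.005,0,1,0,0,0,0,1,0,0,0,0],
)

```text
clock: 41.28
position: [0.5642, 0.1086, 0.0381]
ee_rot: [2.37, 2.062, 0.001]
force: [-0.6, 0.4, 1.0]
width: 0.56
```

```bash
python3 -c "
from h import *
to(564.3,108.6,38.)
"
```

```text
t 41.27 pos [564.2 108.6  38.1] jaw deg -7.95 tilt [ 4.e-04  3.e-04 -1.e+00] F [-0.6  0.4  1. ] w 51.5 j [-0.76  0.67  0.71  1.93 -0.62  0.77  0.16]
shares [0.0001 0.0001 0.0003]
```

Call:
apply_moves(
  targets=[0.4,0,0,0,0,0.2,0,0,0,0,0.2,0,0,0,0,0.2,0,0,-0.05,0,0.2,0,0,-0.1,0,0.2,0,0,-0.1,0,0.2,0,0,-0.04,0,0.2,-0.06,-0.006,0,0,0.2,-0.12,-0.011,0,0,0.2,-0.12,-0.011,0,0,0.2,-0.12,-0.011,0,0,0.2,-0.12,-0.011,0,0,0.2,-0.12,-0.011,0,0,0.2,-0.12,-0.011,0,0,0.2,-0.12,-0.011,0,0,0.2,-0.1,-0.011,0,0,0.2,0,0,0,0,0.2,0,0,0,0],
)

```text
clock: 43.52
position: [0.4703, -0.2822, 0.1532]
ee_rot: [-2.37, -2.06, 0.001]
force: [0.1, 0.0, 0.9]
width: 0.799
```

```bash
python3 -c "
from h import *
to(470.5,-284.8,42)
"
```

```text
t 43.52 pos [ 470.3 -282.2  153.2] jaw deg -8.02 tilt [-0.0015  0.0011 -1.    ] F [0.1 0.  0.9] w 73.5 j [-0.15  0.48  0.84  1.9  -0.44  0.95  0.75]
shares [-0.0066  0.0018  0.2779]
```

Call:
apply_moves(
  targets=[0.2,-0.006,0.0015,0.05,0,0.2,0,0,0.1,0,0.2,0,0,0.08,0,0.2,0,0,0.046,0,0.2,0,0,0,0,0.2,0,0,0,0,0.2,0,0,0,0],
)

```text
clock: 44.4
position: [0.4724, -0.2853, 0.0446]
ee_rot: [2.369, 2.061, 0.001]
force: [0.5, 0.9, 0.4]
width: 0.798
```

Call:
apply_moves(
  targets=[1,0,0,0,0,1,0,0,0,0,1,0,0,0,0,1,0,0,0,0,1,0,0,-0.02,0,1,0,0,-0.06,0,1,0,0,-0.1,0,1,0,0,-0.07,0,1,0.06,0.007,0,0,1,0.11,0.0135,0,0,1,0.11,0.0135,0,0,1,0.11,0.0135,0,0,1,0.11,0.0135,0,0,1,0.11,0.0135,0,0,1,0.11,0.0135,0,0,1,0.06,0.0074,0,0,1,0,0,0,0,1,0,0,0,0],
)

```text
clock: 46.65
position: [0.5524, 0.0178, 0.1438]
ee_rot: [2.371, 2.061, -0.001]
force: [-0.0, 0.2, -1.1]
width: 0.522
```

```bash
python3 -c "
from h import *
to(551.8,19.5,42)
cv2.imwrite('pics/s16.png',cv2.resize(eyes.get_image('side')[100:370,150:450,::-1],None,fx=2,fy=2))
"
```

```text
t 46.65 pos [552.4  17.8 143.8] jaw deg -8.0 tilt [ 0.e+00 -5.e-04 -1.e+00] F [-0.   0.2 -1.1] w 48.0 j [-0.72  0.51  0.85  1.9  -0.47  0.94  0.21]
shares [ 0.004  -0.0021  0.2544]
```

View pics/s16.png

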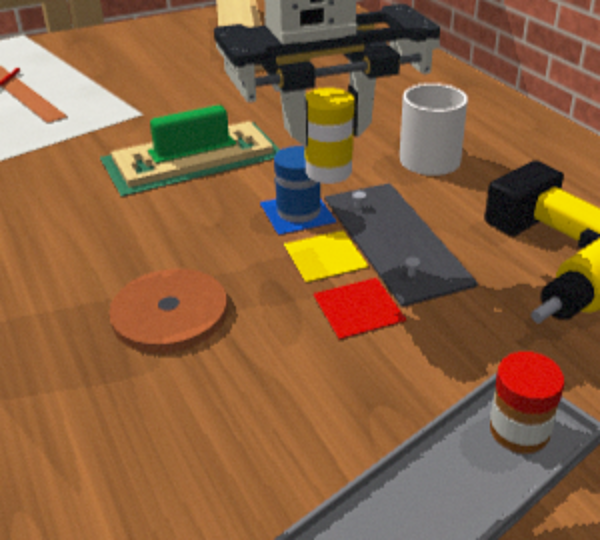

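Call:
apply_moves(
  targets=[1,0.002,-0.004,0.05,0,1,0,0,0.09,0,1,0,0,0.07,0,1,0,0,0.03,0,1,0,0,0.013,0,1,0,0,0,0,1,0,0,0,0,1,0,0,0,0],
)

```text
clock: 47.7
position: [0.5516, 0.0199, 0.0429]
ee_rot: [2.37, 2.062, 0.002]
force: [0.0, -0.7, -1.6]
width: 0.517
```

```bash
python3 -c "
from h import *
to(551.8,19.5,41.5)
"
```

```text
t 47.7 pos [551.6  19.9  42.9] jaw deg -7.95 tilt [ 1.1e-03  3.0e-04 -1.0e+00] F [ 0.  -0.7 -1.6] w 47.5 j [-0.63  0.64  0.72  1.98 -0.61  0.75  0.32]
shares [-0.0009  0.0006  0.0036]
```

Call:
apply_moves(
  targets=[1,-0.0008,0.0005,0.0035,0,1,0,0,0,0,1,0,0,0,0],
)

```text
clock: 48.08
position: [0.5515, 0.0196, 0.0415]
ee_rot: [-2.37, -2.062, -0.001]
force: [-1.5, 0.8, 6.6]
width: 0.52
```

```bash
python3 -c "
from h import *
to(551.8,19.5,41.)
"
```

```text
t 48.08 pos [551.5  19.6  41.5] jaw deg -7.95 tilt [ 5.e-04  7.e-04 -1.e+00] F [-1.5  0.8  6.6] w 47.8 j [-0.62  0.64  0.72  1.98 -0.62  0.75  0.33]
shares [-0.0003  0.0007  0.0012]
```

Call:
apply_moves(
  targets=[0.4,0,0,0,0,0.2,0,0,0,0,0.2,0,0,0,0,0.2,0,0,-0.05,0,0.2,0,0,-0.1,0,0.2,0,0,-0.1,0,0.2,0,0,-0.03,0,0.2,-0.06,0.012,0,0,0.2,-0.12,0.024,0,0,0.2,-0.12,0.024,0,0,0.2,-0.12,0.024,0,0,0.2,-0.12,0.024,0,0,0.2,-0.11,0.021,0,0,0.2,-0.05,0.01,0,0,0.2,0,0,0,0,0.2,0,0,0,0],
)

```text
clock: 50.08
position: [0.5676, -0.2642, 0.1522]
ee_rot: [-2.368, -2.062, -0.0]
force: [-0.4, 0.2, -0.5]
width: 0.799
```

```bash
python3 -c "
from h import *
to(567.5,-265.8,30)
"
```

```text
t 50.08 pos [ 567.6 -264.2  152.2] jaw deg -7.91 tilt [-9.0e-04  1.3e-03 -1.0e+00] F [-0.4  0.2 -0.5] w 73.6 j [-0.16  0.61  0.8   1.7  -0.49  1.05  0.67]
shares [-0.0043  0.0007  0.3054]
```

Call:
apply_moves(
  targets=[0.2,-0.004,0,0.05,0,0.2,0,0,0.1,0,0.2,0,0,0.1,0,0.2,0,0,0.052,0,0.2,0,0,0,0,0.2,0,0,0,0,0.2,0,0,0,0],
)

```text
clock: 50.95
position: [0.5683, -0.2676, 0.0335]
ee_rot: [2.369, 2.061, 0.002]
force: [-0.2, -0.2, -0.6]
width: 0.803
```

Call:
apply_moves(
  targets=[1,0,0,0,0,1,0,0,0,0,1,0,0,0,0,1,0,0,0,0,1,0,0,-0.02,0,1,0,0,-0.06,0,1,0,0,-0.1,0,1,0,0,-0.07,0,1,0.055,-0.016,0,0,1,0.095,-0.0278,0,0,1,0.095,-0.0278,0,0,1,0.095,-0.0278,0,0,1,0.08,-0.0236,0,0,1,0.055,-0.016,0,0,1,0,0,0,0,1,0,0,0,0],
)

```text
clock: 52.95
position: [0.5387, -0.0721, 0.1324]
ee_rot: [2.37, 2.061, -0.0]
force: [0.1, -0.7, -2.5]
width: 0.543
```

```bash
python3 -c "
from h import *
to(539,-69.7,29)
cv2.imwrite('pics/s17.png',cv2.resize(eyes.get_image('side')[100:370,150:450,::-1],None,fx=2,fy=2))
"
```

```text
t 52.95 pos [538.7 -72.1 132.4] jaw deg -7.99 tilt [ 3.e-04 -5.e-04 -1.e+00] F [ 0.1 -0.7 -2.5] w 50.0 j [-0.56  0.51  0.84  1.93 -0.48  0.91  0.39]
shares [ 6.100e-03 -1.000e-04  2.585e-01]
```

View pics/s17.png

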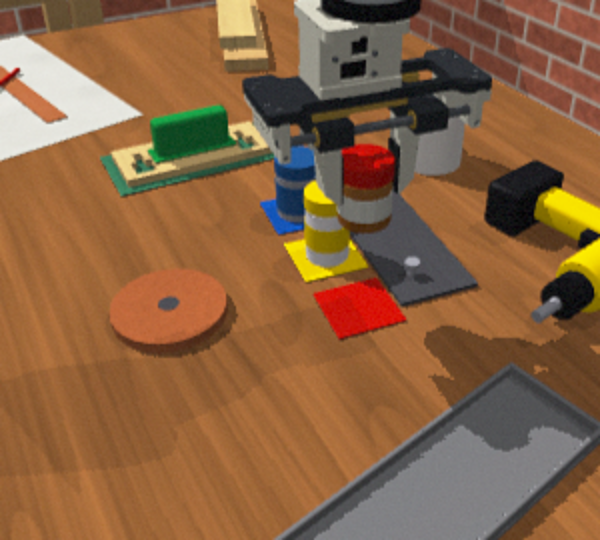

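Call:
apply_moves(
  targets=[1,0.0045,-0.001,0.05,0,1,0,0,0.09,0,1,0,0,0.07,0,1,0,0,0.03,0,1,0,0,0.013,0,1,0,0,0,0,1,0,0,0,0,1,0,0,0,0],
)

```text
clock: 54.0
position: [0.539, -0.0694, 0.0315]
ee_rot: [2.37, 2.062, 0.001]
force: [0.1, 0.1, -2.4]
width: 0.541
```

```bash
python3 -c "
from h import *
to(539,-69.7,30.5)
"
```

```text
t 54.0 pos [539.  -69.4  31.5] jaw deg -7.95 tilt [ 1.1e-03  1.0e-04 -1.0e+00] F [ 0.1  0.1 -2.4] w 49.8 j [-0.46  0.64  0.7   2.01 -0.63  0.72  0.51]
shares [-0.0007  0.0002  0.0026]
```

Call:
apply_moves(
  targets=[1,-0.0005,0,0.003,0,1,0,0,0,0,1,0,0,0,0],
)

```text
clock: 54.38
position: [0.5389, -0.0696, 0.0302]
ee_rot: [2.37, 2.062, 0.001]
force: [-1.0, 1.3, 6.2]
width: 0.54
```

```bash
python3 -c "
from h import *
to(539,-69.7,30.5)
"
```

```text
t 54.38 pos [538.9 -69.6  30.2] jaw deg -7.95 tilt [ 8.e-04  5.e-04 -1.e+00] F [-1.   1.3  6.2] w 49.6 j [-0.45  0.65  0.7   2.01 -0.64  0.71  0.51]
shares [-0.0003  0.0004 -0.0006]
```

Call:
apply_moves(
  targets=[0.4,0,0,0,0,0.2,0,0,0,0,0.2,0,0,0,0,0.2,0,0,-0.05,0,0.2,0,0,-0.1,0,0.2,0,0,-0.1,0,0.2,0,0,-0.1,0,0.2,0,0,-0.1,0,0.2,-0.06,0,0,0,0.2,-0.12,0,0,0,0.2,-0.12,0,0,0,0.2,-0.12,0,0,0,0.2,-0.12,0,0,0,0.2,-0.06,0,0,0,0.2,0,0,0,0,0.2,0,0,0,0],
)

```text
clock: 56.38
position: [0.5055, -0.3063, 0.2094]
ee_rot: [-2.369, -2.062, -0.001]
force: [0.9, 0.4, 0.5]
width: 0.804
```

Run:
```python
from h import *
to(539,-69.7,30.5)
im=eyes.get_image('top')[:,:,::-1].copy();s=eyes.get_image('side')[:,:,::-1].copy()
cv2.imwrite('pics/t18.png',cv2.resize(im[140:320,170:490],None,fx=2.5,fy=2.5,interpolation=2))
cv2.imwrite('pics/s18.png',cv2.resize(s[100:300,150:550],None,fx=2,fy=2,interpolation=2))
cv2.imwrite('pics/z18.png',cv2.resize(im[150:235,255:375],None,fx=6,fy=6,interpolation=cv2.INTER_CUBIC))
```

```text
t 56.38 pos [ 505.5 -306.3  209.4] jaw deg -7.92 tilt [-3.e-04  9.e-04 -1.e+00] F [0.9 0.4 0.5] w 73.9 j [-0.14  0.5   0.89  1.73 -0.43  1.12  0.74]
shares [0.597  0.0017 0.4478]
```

View pics/t18.png

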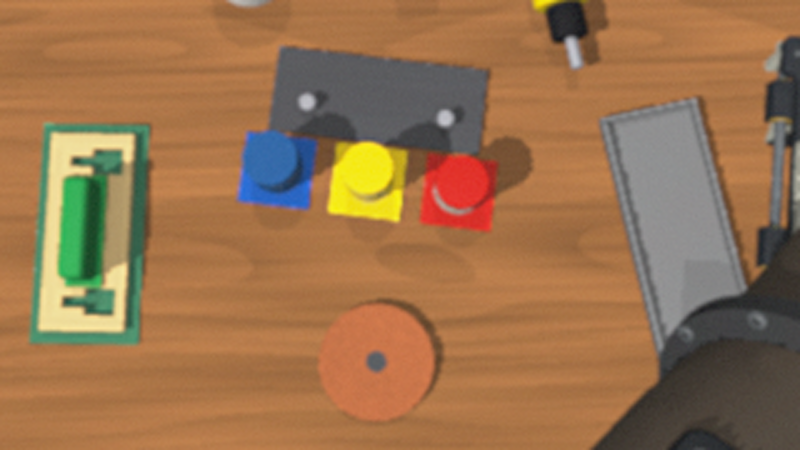

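View pics/s18.png

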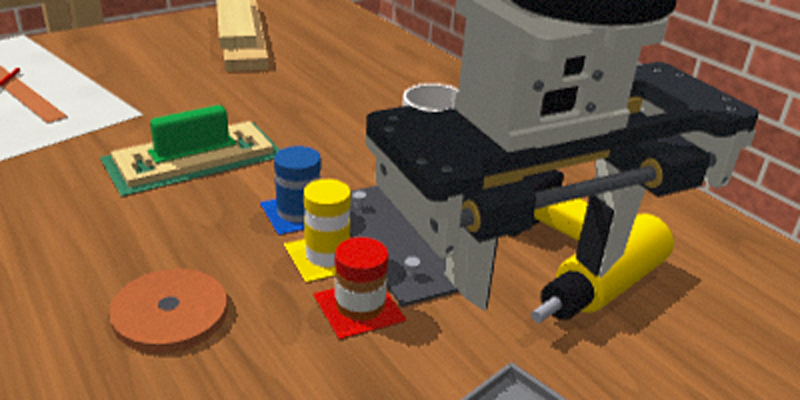

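View pics/z18.png

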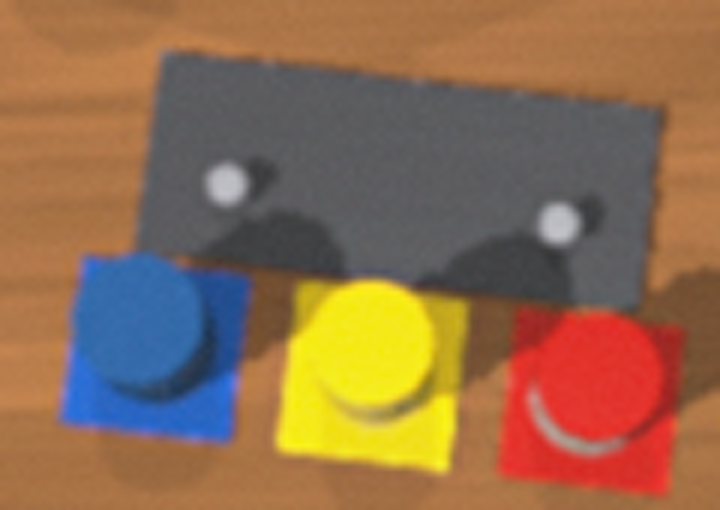

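Run:
```python
from h import *
im=eyes.get_image('top')[:,:,::-1].copy();h=cv2.cvtColor(im,cv2.COLOR_BGR2HSV)
w=cv2.inRange(h,(15,40,120),(30,160,255));w[:,:170]=0;w[:,240:]=0;w[:180]=0;w[290:]=0
c=blobs(w)[0];print("block",rect("top",c,.013))
m=cv2.inRange(h,(60,60,30),(95,255,255));m[:,260:]=0;c=blobs(m)[0];print("mat",rect("top",c,.003))
print("disc+dock same: studs see pic"); print(arm.sign_off())
```

```text
block [508.1 290.5  83.  191.5  87.9]
mat [507.9 290.6 102.7 210.8  88. ]
disc+dock same: studs see pic
the job is handed in; nothing more can be done
None
```

The job is done and handed in at about 56 s on the clock, well under the 149 s limit. No verdict is reported on sign-off.

**What I did:**
1. Moved the three pots upright into the grey tray.
2. Slid the push block 30 mm until the visible stud sat in the wide end of its slot; the other stud was hidden by the arm. The block then lifted off freely.
3. Laid the block flat on the green mat.
4. Put the blue, yellow and red pots back on their own tiles.

**Last checks:**
- **Block:** its centre measures (508.1, 290.5) mm and the mat's (507.9, 290.6) mm. Their angles are 87.9° and 88.0°, so it is centred and lengthwise to within what the camera can show.
- **Pots:** all three stand upright. Their lids sit within about 2 zoomed pixels (under 1 mm) of where they were at the start.
- **Bystanders:** the sanding discs look the same as at the start. The mug and drill are partly hidden or cropped in the last pictures, and what shows of them has not moved. I compared these by eye and did not measure them.
- **Forces:** the highest force I read was about 7 N, and the gripper was clear of everything at the end.

No check failed or disagreed by more than about 2 mm.

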